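Unlock the wash rack and lay the tasting utensils in their tray

ROBOT

A 6-joint arm with a two-finger parallel gripper is mounted at the origin on the work surface. World frame = base frame: x ahead of the robot, y to its left, z up, the work surface at z = 0. Lengths are in m, angles in rad, forces in N, time in s.
With the tool pointing down it reaches from about 0.25 to 0.725 m from the base axis. Payload 4 kg.
Tool frame: the origin (TCP) lies on the centre line of the jaws, within the pads' length; the fingertips stand ahead of it and the grasp point (between the pads) lies 11 mm behind it (bot.tip_extent is the z of the fingertips in the tool frame, in m); z points along the fingers, y is the direction in which the jaws open and shut (so a half turn about z gives the same grasp; the last joint's range is limited). The gripper opens to 85 mm and grips with 20 to 120 N. Pads are 22 mm wide; open, the fingers measure 114 mm over their backs; the gripper's body (76 mm by 85 mm) begins 54 mm behind the grasp point. The pads swing forward as they close: fully open they stand 13 mm farther back than shut.
Start: joints at [0, 0.241, 0.005, 1.335, 0, 1.571], TCP at [0.5, -0, 0.239] pointing down, gripper open.
Joint ranges: [-2.72, 2.72], [-1.05, 1.87], [-1.09, 1.28], [-1.99, 2.15], [-1.42, 1.44], [-3.14, 3.14]. Speed limits (rad/s): [2.79, 2.79, 3.14, 3.14, 3.14, 3.14].

INTERFACE

Orientations are given as a unit quaternion [x, y, z, w].
In Python, from workcell import bot gives the robot as it stands.
- The arm moves only by the shell command python3 -m jog 'ROWS'. ROWS is JSON, a list that holds one entry, the list of rows, each a list of 7 numbers: the shift along the world's x, y, z in m, then the turn, a rotation vector about the world's x, y, z in degrees, then the closure in counts, from 0 (fully open) to 255 (shut). In form: [[[tx, ty, tz, ax, ay, az, fingers], ...]]. A call has 1 to 10 rows; each row is the pose to reach, as a shift and turn from the pose commanded when the call began; what a row does not reach only later rows make up. A row lasts 1/12 s, in which the tool goes at most 41.7 mm and 7.16 degrees, less where a joint would pass 70% of its speed; a pose out of reach is approached as far as the arm can. A call with a gripper value outside its range is refused whole. The fingers move at their own pace and stop on an object; the grip force is fixed at half the most. Time passes only in rows, so rows that repeat a pose let the fingers close. It gives the time, the measured TCP pose, the force and the opening at its end, in the units of the state.
- bot.get_obs(): the state, without advancing time (a new reading comes with each control period).
- bot.camera(name): name is "scene" or "side" or "wrist"; returns the picture (420x560x3 uint8, blue, green, red); there is no depth.
- bot.camera_model(name): a dict with "K" (3x3 intrinsics, pixels), "k1" (the pictures are not rectified: a ray, as slopes to the right and down, at radius r is drawn at 1 + k1 r^2 times it, then the intrinsics apply), "T" (4x4, takes a point from camera to world coordinates). Camera axes: x right, y down, z forward; pixel columns grow to the right and rows downward; lengths in m; the calibration is good to about 2 mm. A picture is of the moment at which its call begins: read the wrist's pose just before it. camera_model takes no time and is no camera call; for the wrist camera it gives the pose at the moment of the call.
- bot.job_done(): hands the job in, once; it reports no verdict.
The state is a dict: "clock": time; "joint_pos": joint angles; "joint_vel": joint speeds; "tau": joint torques, N m; "eef_pos": TCP position; "tool_rot": TCP orientation; "ft_force": force on the tool from outside, world axes, zero at the start; "ft_torque": the same for the moment, N m; "grip_width": finger opening in m.
Only numpy, scipy, OpenCV 4.12 (cv2) and the standard library are available. Lean on these libraries where they do the work, as an engineer would, in place of code of your own. Each camera call takes 0.05 s, during which the arm holds its last target. There are 200 camera calls.

TASK

Unlock the wash rack: pull its sprung plunger up, twist it so that it stays open by itself, draw the keeper bar out from under the bridge and lay it lengthways on the grey drip mat. Then lay every spatula flat in the tray's long compartment and every brush flat in the cross compartment, lengthways in it, side by side, with the heads at the end that has the dark rubber pad. Last, twist the plunger back so that it springs home, and leave the bowl, the jar and the tea box where they stand.

Things in the scene. Friction and masses are not known exactly. Their poses are not given: they have to be found in the camera images.
- rack: Fixed aluminium wash rack: plate spanning x -100 to +100, y -140 to +150 mm, top face 12 mm above the table. Origin on the table; z up. Utensils lie on it along x, heads to -x, at y = +40, -10, -60, -110 mm in any order, some places empty. The keeper bar runs along y over the heads at x = -45; a thin rest (5 mm in y, top 30 mm up) is under it at y = -35.
- keeper: Loose steel bar 20 (x) x 265 (y) x 14 mm, 250 g; on the middle of its top a black grip block 18 (x) x 54 (y) mm, spanning z 14 to 42 mm. Origin: centre of the bar's underside; y along the bar to the pinned end. At the start 30 mm above the table, its +y end under the bridge, the pin through its 15 mm square hole at y = +107.5. It passes at least 8 mm above the heads.
- plunger (a joint): How far the sprung plunger is pulled straight up, m: 0 home (pin 10 mm deep in the bar's hole), 0.022 the most. The spring pulls it home with 8 N at 0, 17 N at 0.022. Twisted open it rests on its collar at 0.016, its pin clear above the bar.
- knob (a joint): Turn of the plunger's T-handle, rad, anticlockwise from above: 0 locked (handle along the rack's y), stops at 0 and 1.45. Below a pull of 0.016 the collar's slot lets it turn only about 0.1. Pulled higher it turns freely; let go beyond 0.8 it rests on the collar and stays open; turned back below 0.1 it drops home.
- knob_grip (a point): Middle of the plunger's black T-handle, 14 mm thick (this point's x), 46 mm long (its y), 26 mm high; 109 mm above the table when home; rises and turns with the handle. Grip it across its 14 mm. Below it are 24 mm of thin stem, then the collar (71.5 mm high).
- bridge (a point): Middle of the underside of the steel bridge's roof (46 mm above the table) at the rack's x = -45, y = +115 mm; axes as the rack's. The bridge is 44 mm in x, 46 mm in y; 2 mm play around the bar each side and above. The bar can leave only along the rack's -y: drawn 50 mm it is clear, then it lifts straight up.
- mat: Fixed grey ribbed drip mat 290 mm (x) x 90 mm (y) x 3 mm. Origin: on the table under its middle; z up. The keeper bar is to lie on it along its x, either way round.
- tray: Fixed wooden tray 150 mm (x) x 330 mm (y), floor 6 mm thick, walls 5 mm thick and 22 mm high over the table. Origin: on the table under its middle; z up. A wall at y = -37.5 parts the long compartment (+y) from the cross compartment (-y).
- long_floor (a point): Centre of the floor of the tray's long compartment (inside 140 mm in x, 195 mm in y), for spatulas, lying along y; axes as the tray's. Dark rubber pad on the floor at its +y end (from y = +50): the blades go there. Places 35 mm either side of the centre line leave room for fingers.
- cross_floor (a point): Centre of the floor of the tray's cross compartment (inside 140 mm in x, 120 mm in y), for brushes, lying along x; axes as the tray's. Dark rubber pad on the floor at its +x end (from x = +28): the bristles go there. Places 29 mm either side of the centre line leave room for fingers.
- spatula1: Flat spatula, may be absent. Square wooden handle 14 x 14 x 105 mm (its x -95 to +10), thin steel blade 38 wide x 70 long x 5 mm (x +10 to +80) flush with the handle's underside. 80 g, balances 7 mm to the handle side of the origin. Origin on the handle's centre line at half its height (7 mm above what it lies on); x points to the blade's tip, z up.
- spatula2: Flat spatula, may be absent. Square wooden handle 14 x 14 x 105 mm (its x -95 to +10), thin steel blade 38 wide x 70 long x 5 mm (x +10 to +80) flush with the handle's underside. 80 g, balances 7 mm to the handle side of the origin. Origin on the handle's centre line at half its height (7 mm above what it lies on); x points to the blade's tip, z up.
- brush1: Flat pastry brush, may be absent. Square wooden handle 14 x 14 x 70 mm (its x -60 to +10), head of steel ferrule and grey bristles 38 wide x 50 long x 10 mm (x +10 to +60). 60 g, balances within 5 mm of the origin. Origin on the handle's centre line at half its height (7 mm above what it lies on); x points to the bristle tips, z up.
- brush2: Flat pastry brush, may be absent. Square wooden handle 14 x 14 x 70 mm (its x -60 to +10), head of steel ferrule and grey bristles 38 wide x 50 long x 10 mm (x +10 to +60). 60 g, balances within 5 mm of the origin. Origin on the handle's centre line at half its height (7 mm above what it lies on); x points to the bristle tips, z up.
- spatula1_tip (a point): Tip of the head of spatula1, on its x axis.
- spatula2_tip (a point): Tip of the head of spatula2, on its x axis.
- brush1_tip (a point): Tip of the head of brush1, on its x axis.
- brush2_tip (a point): Tip of the head of brush2, on its x axis.
- bowl: Bystander: steel bowl, 120 mm across, 50 mm high, origin under its middle.
- honey_jar: Bystander: amber glass jar with a brass lid, 72 mm across, 110 mm high, origin under its middle.
- tea_box: Bystander: blue carton 60 x 90 x 100 mm high, origin under its middle.
Things that resemble listed ones, but are neither listed nor needed, are in the scene too. Leave any red look-alike of the spatula1 alone.

How it is judged:
By the outcome, as a careful person would: the job done as asked, in the order asked, and still so for the second after the job is handed in, with the robot touching nothing.
Of spatula1, spatula2, brush1, brush2 only 3 to 4 are there at a start; the rules pass over those that are not, and their reading is None.
At some moment in a run one of spatula1, spatula2, brush1, brush2 may be knocked a few centimetres aside while the robot is not near it.
Once in a run the grip may slacken for a moment while it holds something.
It also fails if it takes over 210 s, if anything falls off the work surface, if the arm or the gripper's body presses on something with over 40 N, if the wrist force passes 120 N, or if a joint passes its speed limit or range.

## Working session

There is one attempt and no reset: what is moved stays moved. The work goes in short steps, Python scripts to look and compute and a shell command to move; the robot and the scene stay as the last step left them, time stands still between calls to the robot, and variables do not carry over. Pictures are saved under pics/ and viewed, about 12 in all and at most 16, crops included, and the job is handed in when it is done.

```bash
ls; mkdir -p pics
python3 - <<'E'
from workcell import bot
import cv2
o=bot.get_obs();print(o['clock'],o['eef_pos'],o['tool_rot'],o['grip_width'],bot.tip_extent)
for n in ['scene','side']:
    im=bot.camera(n);cv2.imwrite(f'pics/{n}0.png',im)
    m=bot.camera_model(n);print(m)
a=cv2.imread('pics/scene0.png')
cv2.imwrite('pics/a.png',cv2.resize(a,(800,600),interpolation=cv2.INTER_CUBIC))
E
```

```text
pics
0.0 [ 4.99375175e-01 -1.01943285e-05  2.38411137e-01] [ 0.70712294  0.70708982 -0.00075655 -0.00074331] 0.08566747444287409 0.008
{'K': array([[528.33016779,   0.        , 281.33380755],
       [  0.        , 528.33016779, 211.84333637],
       [  0.        ,   0.        ,   1.        ]]), 'k1': -0.026072911922376145, 'T': array([[ 0.66251481,  0.58084213, -0.47296569,  1.26562155],
       [ 0.74892018, -0.50195063,  0.4326247 , -0.74105351],
       [ 0.01388122, -0.64083382, -0.76755412,  1.27253679],
       [ 0.        ,  0.        ,  0.        ,  1.        ]])}
{'K': array([[462.35780108,   0.        , 286.51971442],
       [  0.        , 462.35780108, 204.07542552],
       [  0.        ,   0.        ,   1.        ]]), 'k1': -0.10633843650008985, 'T': array([[ 0.94806391, -0.1598533 ,  0.27499409,  0.13198293],
       [-0.31798748, -0.49715818,  0.80729035, -1.25873208],
       [ 0.00766754, -0.85280752, -0.52216908,  0.87544249],
       [ 0.        ,  0.        ,  0.        ,  1.        ]])}
```

View pics/a.png

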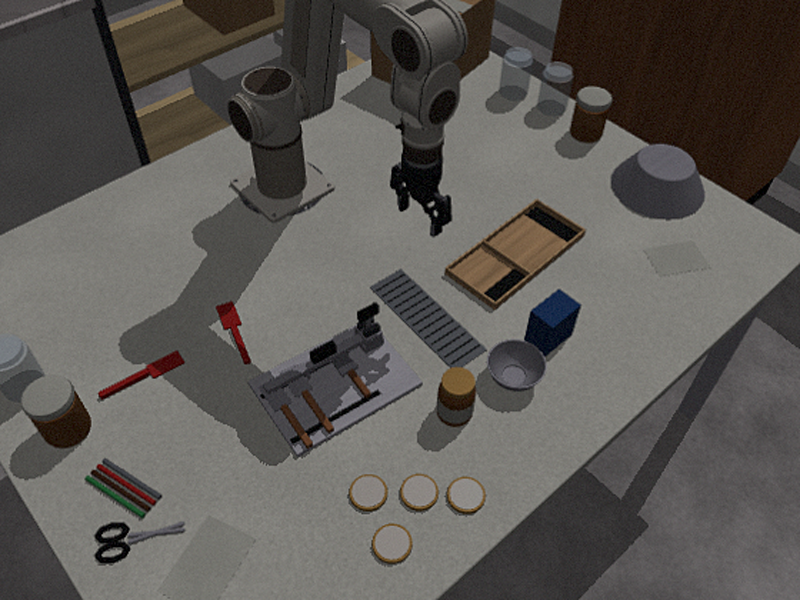

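View pics/side0.png

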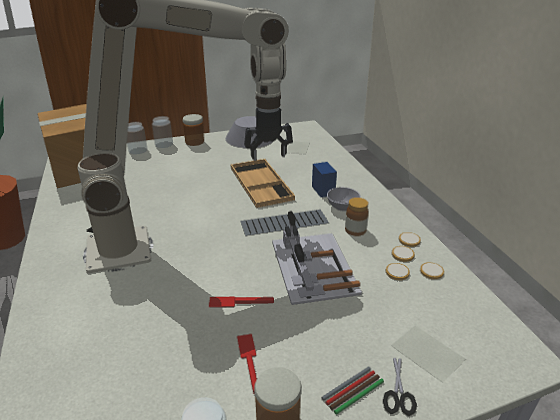

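The scene view shows the rack at about (335,385), the mat at (428,318), the tray at (515,253) and three utensils on the rack. Red look-alikes lie at (235,330) and (145,375).

```bash
cat > h.py <<'E'
import numpy as np, cv2
from workcell import bot
from scipy.spatial.transform import Rotation as R
def p2w(m,uv,z):
    K,k,T=m['K'],m['k1'],m['T']
    uv=np.atleast_2d(np.array(uv,float))
    d=np.stack([(uv[:,0]-K[0,2])/K[0,0],(uv[:,1]-K[1,2])/K[1,1]],1)
    s=d.copy()
    for _ in range(20): s=d/(1+k*(s**2).sum(1,keepdims=True))
    r=np.c_[s,np.ones(len(s))]@T[:3,:3].T
    c=T[:3,3]; t=(np.asarray(z)-c[2])/r[:,2]
    return c+r*t[:,None]
def w2p(m,P):
    K,k,T=m['K'],m['k1'],m['T']
    q=(np.atleast_2d(P)-T[:3,3])@T[:3,:3]; s=q[:,:2]/q[:,2:]
    s=s*(1+k*(s**2).sum(1,keepdims=True)); return s*K[0,0]+[K[0,2],K[1,2]]
def st():
    o=bot.get_obs(); print(round(o['clock'],2),'tcp',np.round(o['eef_pos'],4),'yaw',np.round(R.from_quat(o['tool_rot']).as_euler('ZYX',degrees=True),1),'F',np.round(o['ft_force'],1),'w',round(o['grip_width'],4)); return o
E
python3 - <<'E'
from h import *
m=bot.camera_model('scene'); s=0.7
f=lambda l,z:print(np.round(p2w(m,np.array(l)*s,z)[:,:2],3).tolist())
f([[248,383],[300,457],[422,384],[365,318]],.012) # rack
f([[370,285],[403,270],[487,348],[453,367]],.003) # mat
f([[445,270],[495,305],[585,235],[537,202]],.022) # tray
f([[370,310]],.11)
w=bot.camera_model('wrist');print(np.round(w['T'],3),w['K'][0])
E
```

```text
[[0.445, -0.401], [0.645, -0.421], [0.674, -0.14], [0.469, -0.119]]
[[0.398, -0.045], [0.413, 0.04], [0.692, 0.027], [0.68, -0.06]]
[[0.487, 0.1], [0.631, 0.111], [0.621, 0.426], [0.471, 0.425]]
[[0.522, -0.146]]
[[ 1.     0.001 -0.001  0.499]
 [ 0.001 -0.963 -0.27   0.069]
 [-0.001  0.27  -0.963  0.374]
 [ 0.     0.     0.     1.   ]] [317.42171518   0.         282.76759079]
```

```bash
python3 - <<'E'
from h import *
w=bot.camera_model('wrist');a=bot.camera('wrist');cv2.imwrite('pics/w0.png',a)
np.save('w0.npy',w,allow_pickle=True)
E
python3 -m jog '[[[0.04,-0.22,0,0,0,0,0],[0.04,-0.22,0,0,0,0,0],[0.04,-0.22,0,0,0,0,0],[0.04,-0.22,0,0,0,0,0],[0.04,-0.22,0,0,0,0,0],[0.04,-0.22,0,0,0,0,0],[0.04,-0.22,0,0,0,0,0],[0.04,-0.22,0,0,0,0,0],[0.04,-0.22,0,0,0,0,0]]]'
python3 - <<'E'
from h import *
st()
w=bot.camera_model('wrist');a=bot.camera('wrist');cv2.imwrite('pics/w1.png',cv2.resize(a,(800,600),interpolation=cv2.INTER_CUBIC))
np.save('w1.npy',w,allow_pickle=True)
E
```

```text
clock: 0.9
eef_pos: [0.5396, -0.2189, 0.2389]
tool_rot: [0.707, 0.707, -0.0, -0.001]
ft_force: [1.0, 0.5, 0.3]
grip_width: 0.0855
0.9 tcp [ 0.5396 -0.2189  0.2389] yaw [ 9.000e+01 -1.000e-01 -1.799e+02] F [1.  0.5 0.3] w 0.0855
```

View pics/w0.png

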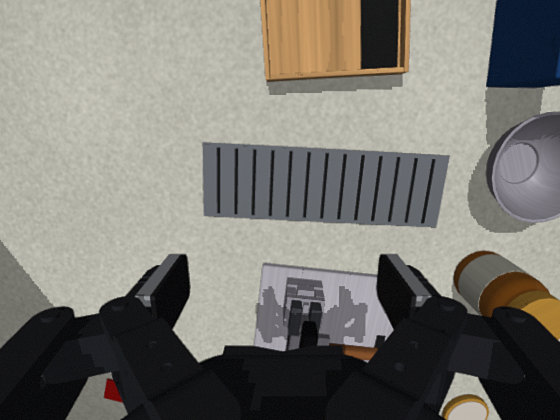

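View pics/w1.png

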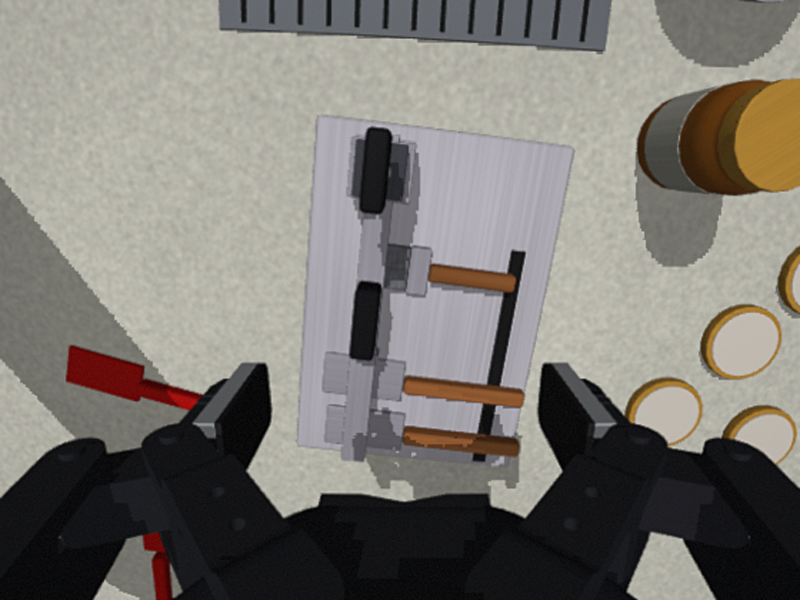

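```bash
cat >> h.py <<'E'
def fit(loc,w):
    loc=np.array(loc,float);w=np.array(w)[:,:2];a=loc-loc.mean(0);b=w-w.mean(0)
    H=(a.T@b); th=np.arctan2(H[0,1]-H[1,0],H[0,0]+H[1,1])
    Rm=np.array([[np.cos(th),-np.sin(th)],[np.sin(th),np.cos(th)]])
    t=w.mean(0)-Rm@loc.mean(0); print('deg',round(np.degrees(th),2),'org',np.round(t,4),'res mm',np.round((w-loc@Rm.T-t)*1e3,1).tolist()); return Rm,t
E
python3 - <<'E'
from h import *
L=lambda n:np.load(n,allow_pickle=True).item()
w0,w1,sc=L('w0.npy'),L('w1.npy'),bot.camera_model('scene');s=.7
c=np.array([[-.1,-.14],[.1,-.14],[.1,.15],[-.1,.15]])
print('rack');fit(c[[0,2,3]],p2w(w1,np.array([[297,447],[573,148],[317,116]])*s,.012))
fit(c,p2w(sc,np.array([[248,383],[300,457],[422,384],[365,318]])*s,.012))
Rm,t=fit(c[[0,2,3]],p2w(w1,np.array([[297,447],[573,148],[317,116]])*s,.012))
H=p2w(w1,np.array([[430,272],[515,284],[404,386],[523,398],[404,438],[518,447]])*s,.026)[:,:2]
print('handles',np.round(H,3).tolist()); print(np.round((H-t)@Rm,3).tolist())
K=p2w(w1,np.array([[377,169]])*s,.109+.013)[:,:2];print('knob',K,(K-t)@Rm, 'exp',t+Rm@[-.045,.115])
G=p2w(w1,np.array([[369,300],[370,320]])*s,.072)[:,:2];print('grip',G,'exp',t+Rm@[-.045,.0075],Rm@[0,1])
print('mat');cm=np.array([[-.145,.045],[.145,.045],[.145,-.045],[-.145,-.045]])
fit(cm,p2w(w0,[[203,142],[448,156],[437,227],[203,215]],.003))
fit(cm[[0,3,2,1]]*[1,1],p2w(sc,np.array([[403,270],[370,285],[453,367],[487,348]])*s,.003))
print('tray');ct=np.array([[-.075,-.165],[.075,-.165],[.075,.165],[-.075,.165]])
fit(ct,p2w(sc,np.array([[445,270],[495,305],[585,235],[537,202]])*s,.022))
E
```

```text
rack
deg -6.42 org [ 0.5545 -0.2745] res mm [[0.5, 0.6], [-1.6, -0.4], [1.1, -0.2]]
deg -5.6 org [ 0.5576 -0.2753] res mm [[0.1, 3.8], [1.4, 3.2], [1.9, -4.7], [-3.4, -2.3]]
deg -6.42 org [ 0.5545 -0.2745] res mm [[0.5, 0.6], [-1.6, -0.4], [1.1, -0.2]]
handles [[0.559, -0.232], [0.627, -0.242], [0.539, -0.331], [0.641, -0.343], [0.539, -0.382], [0.641, -0.392]]
[[0.0, 0.043], [0.069, 0.041], [-0.009, -0.058], [0.094, -0.058], [-0.003, -0.109], [0.099, -0.107]]
knob [[ 0.52432848 -0.15257714]] [[-0.04363638  0.11774802]] exp [ 0.52266632 -0.15515557]
grip [[ 0.51458724 -0.24140857]
 [ 0.51500272 -0.25614953]] exp [ 0.51065359 -0.26198227] [0.11174629 0.99373677]
mat
deg -3.01 org [ 0.5479 -0.0133] res mm [[0.7, -0.5], [-1.7, -0.7], [1.4, 0.4], [-0.4, 0.8]]
deg -3.34 org [ 0.5459 -0.0094] res mm [[8.8, -3.5], [-0.2, 0.5], [-7.6, 2.7], [-1.0, 0.3]]
tray
deg 2.33 org [0.5526 0.2658] res mm [[2.4, 2.2], [-2.9, 7.4], [0.4, -7.4], [0.0, -2.2]]
```

The wrist views show the knob at (377,169), the grip block at (369,320), a brush handle at (430–515,278), and two spatula handles at (404–523,392) and (404–518,443). The fits agree with each other to about 2 mm. I'll go above the knob next.

```bash
python3 -m jog '[[[-0.01,0.035,-0.03,0,0,-6.4,0],[-0.017,0.065,-0.074,0,0,-6.4,0],[-0.017,0.065,-0.074,0,0,-6.4,60],[-0.017,0.065,-0.074,0,0,-6.4,60],[-0.017,0.065,-0.074,0,0,-6.4,60]]]'
python3 - <<'E'
from h import *
o=st();print(np.round(o['joint_pos'],2))
w=bot.camera_model('wrist');a=bot.camera('wrist');cv2.imwrite('pics/w2.png',a)
print(w2p(w,[[.5227,-.155,.122],[.524,-.1525,.122]]))
E
```

```text
clock: 1.37
eef_pos: [0.5226, -0.1532, 0.1655]
tool_rot: [0.744, 0.668, -0.0, -0.0]
ft_force: [0.7, -0.4, 1.1]
grip_width: 0.0656
1.37 tcp [ 0.5226 -0.1532  0.1655] yaw [  83.8    0.  -179.9] F [ 0.7 -0.4  1.1] w 0.0656
[-0.29  0.37 -0.01  1.19 -0.    1.39]
[[284.18494438 235.77209746]
 [285.89248907 231.69131497]]
```

View pics/w2.png

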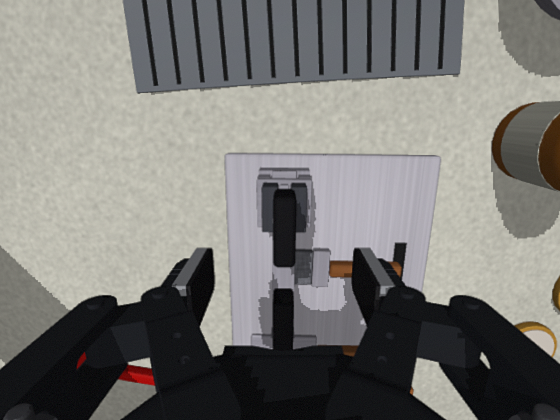

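The knob handle is centred between the jaws at (285,230), as predicted. I'll descend and grip it.

```bash
python3 -m jog '[[[0,-0.001,-0.035,0,0,0,60],[0,-0.001,-0.067,0,0,0,60],[0,-0.001,-0.067,0,0,0,60],[0,-0.001,-0.067,0,0,0,255],[0,-0.001,-0.067,0,0,0,255],[0,-0.001,-0.067,0,0,0,255],[0,-0.001,-0.067,0,0,0,255],[0,-0.001,-0.067,0,0,0,255],[0,-0.001,-0.067,0,0,0,255]]]'
python3 -m jog '[[[0,0,0.008,0,0,0,255],[0,0,0.016,0,0,0,255],[0,0,0.019,0,0,0,255],[0,0,0.019,0,0,0,255],[0,0,0.019,0,0,0,255]]]'
```

```text
clock: 2.17
eef_pos: [0.5233, -0.1566, 0.1008]
tool_rot: [0.746, 0.666, 0.0, 0.001]
ft_force: [-4.3, -0.2, 7.3]
grip_width: 0.0134
clock: 2.58
eef_pos: [0.5231, -0.1564, 0.1165]
tool_rot: [0.746, 0.666, -0.0, 0.0]
ft_force: [3.7, -3.7, -14.8]
grip_width: 0.013
```

```bash
python3 -m jog '[[[0,0,0.003,0,0,0,255],[0,0,0.003,0,0,0,255],[0,0,0.003,0,0,7,255],[0,0,0.003,0,0,14,255],[0,0,0.003,0,0,21,255],[0,0,0.003,0,0,28,255],[0,0,0.003,0,0,28,255]]]'
```

```text
clock: 3.17
eef_pos: [0.5242, -0.1561, 0.1196]
tool_rot: [0.56, 0.828, 0.001, 0.001]
ft_force: [6.2, -3.8, -16.8]
grip_width: 0.013
```

```bash
python3 -m jog '[[[0,0,0,0,0,7,255],[0,0,0,0,0,14,255],[0,0,0,0,0,21,255],[0,0,0,0,0,28,255],[0,0,0,0,0,35,255],[0,0,0,0,0,42,255],[0,0,0,0,0,49,255],[0,0,0,0,0,49,255]]]'
python3 -m jog '[[[0,0,-0.005,0,0,0,255],[0,0,-0.006,0,0,0,60],[0,0,-0.006,0,0,0,60],[0,0,-0.006,0,0,0,60],[0,0,0.03,0,0,0,60],[0,0,0.06,0,0,0,60],[0,0,0.06,0,0,0,60]]]'
python3 - <<'E'
from h import *
o=st();print(np.round(o['joint_pos'],2))
E
```

```text
clock: 3.83
eef_pos: [0.5254, -0.1546, 0.1198]
tool_rot: [0.166, 0.986, 0.002, 0.002]
ft_force: [9.2, 0.1, -16.5]
grip_width: 0.0134
clock: 4.42
eef_pos: [0.5264, -0.157, 0.1874]
tool_rot: [0.169, 0.986, -0.001, 0.006]
ft_force: [1.6, -0.1, 0.1]
grip_width: 0.0654
4.42 tcp [ 0.5264 -0.157   0.1874] yaw [160.6   0.7 180. ] F [ 1.6 -0.1  0.1] w 0.0654
[-0.29  0.36  0.03  1.23  0.    0.05]
```

```bash
python3 -m jog '[[[0,-0.04,0,0,0,-7,60],[-0.01,-0.08,0,0,0,-14,60],[-0.012,-0.106,0,0,0,-21,60],[-0.012,-0.106,0,0,0,-28,60],[-0.012,-0.106,0,0,0,-35,60],[-0.012,-0.106,-0.02,0,0,-42,60],[-0.012,-0.106,-0.04,0,0,-49,60],[-0.012,-0.106,-0.06,0,0,-56,60],[-0.012,-0.106,-0.06,0,0,-63,60],[-0.012,-0.106,-0.06,0,0,-70,60]]]'
python3 -m jog '[[[0,0,0,0,0,-7,80],[0,0,0,0,0,-7,80],[0,0,0,0,0,-7,80],[0,0,0,0,0,-7,80]]]'
python3 - <<'E'
from h import *
o=st()
w=bot.camera_model('wrist');a=bot.camera('wrist');cv2.imwrite('pics/w3.png',a)
print(w2p(w,[[.5125,-.262,.072]]))
E
```

```text
clock: 5.25
eef_pos: [0.5097, -0.2614, 0.119]
tool_rot: [0.706, 0.709, -0.0, -0.002]
ft_force: [0.1, 0.9, 0.3]
grip_width: 0.0655
clock: 5.58
eef_pos: [0.5111, -0.2621, 0.1208]
tool_rot: [0.745, 0.667, 0.0, 0.0]
ft_force: [-0.3, 0.0, 0.6]
grip_width: 0.0586
5.58 tcp [ 0.5111 -0.2621  0.1208] yaw [ 83.7   0.  180. ] F [-0.3  0.   0.6] w 0.0586
[[285.90070634 229.66018495]]
```

View pics/w3.png

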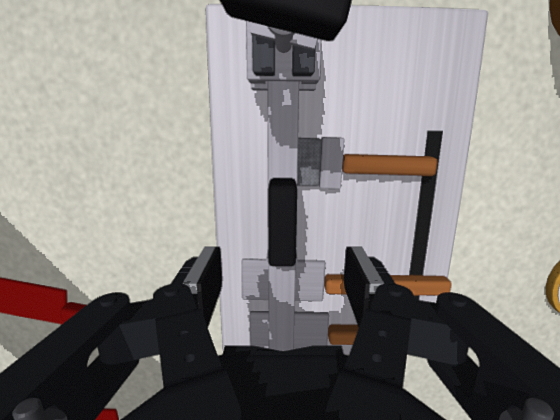

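The knob is standing open, turned across the rack. The grip block is at (283,225), centred in the jaws. I'll grip it and draw it out.

```bash
python3 -m jog '[[[0,0,-0.035,0,0,0,80],[0,0,-0.064,0,0,0,80],[0,0,-0.064,0,0,0,80],[0,0,-0.064,0,0,0,255],[0,0,-0.064,0,0,0,255],[0,0,-0.064,0,0,0,255],[0,0,-0.064,0,0,0,255],[0,0,-0.064,0,0,0,255]]]'
python3 -m jog '[[[-0.0022,-0.02,0.001,0,0,0,255],[-0.0045,-0.04,0.001,0,0,0,255],[-0.0067,-0.06,0.001,0,0,0,255],[-0.0067,-0.06,0.001,0,0,0,255],[-0.0067,-0.06,0.001,0,0,0,255]]]'
```

```text
clock: 6.3
eef_pos: [0.5123, -0.2628, 0.0586]
tool_rot: [0.745, 0.667, 0.001, 0.002]
ft_force: [-1.7, -0.5, 5.3]
grip_width: 0.0169
clock: 6.72
eef_pos: [0.505, -0.3241, 0.0585]
tool_rot: [0.746, 0.666, -0.0, 0.002]
ft_force: [-0.4, -1.2, 4.6]
grip_width: 0.0168
```

```bash
python3 -m jog '[[[0,0,0.03,0,0,0,255],[0,0,0.065,0,0,0,255],[0,0,0.1,0,0,0,255],[0,0,0.13,0,0,0,255],[0,0,0.13,0,0,0,255],[0,0,0.13,0,0,0,255]]]'
python3 - <<'E'
from h import *
o=st()
a=bot.camera('wrist');b=bot.camera('side')
cv2.imwrite('pics/w4.png',np.hstack([cv2.resize(a,(400,300)),cv2.resize(b[120:345,190:490],(400,300),interpolation=cv2.INTER_CUBIC)]))
E
```

```text
clock: 7.22
eef_pos: [0.5055, -0.3214, 0.1893]
tool_rot: [0.745, 0.667, 0.001, 0.002]
ft_force: [-0.1, -0.2, -2.8]
grip_width: 0.0168
7.22 tcp [ 0.5055 -0.3214  0.1893] yaw [8.370e+01 1.000e-01 1.798e+02] F [-0.1 -0.2 -2.8] w 0.0168
```

View pics/w4.png

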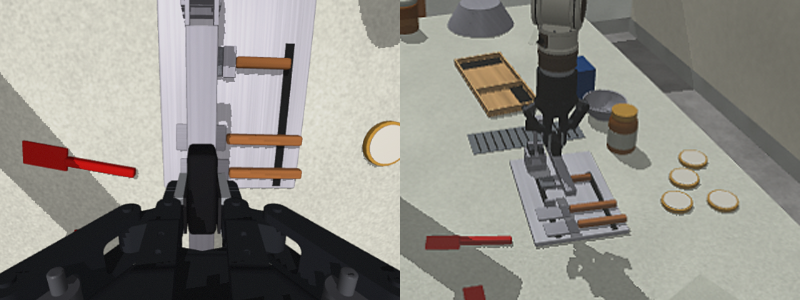

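The bar is held level and clear of everything. I'll carry it to the mat and turn it by +93.3°.

```bash
python3 -m jog '[[[0.005,0.035,0,0,0,7,255],[0.01,0.07,0,0,0,14,255],[0.015,0.105,0,0,0,21,255],[0.02,0.14,0,0,0,28,255],[0.025,0.175,0,0,0,35,255],[0.03,0.21,0,0,0,42,255],[0.036,0.245,0,0,0,49,255],[0.042,0.28,0,0,0,56,255],[0.042,0.308,0,0,0,63,255],[0.042,0.308,0,0,0,70,255]]]'
python3 -m jog '[[[0,0,0,0,0,7,255],[0,0,0,0,0,14,255],[0,0,0,0,0,21,255],[0,0,0,0,0,23.3,255],[0,0,0,0,0,23.3,255],[0,0,0,0,0,23.3,255]]]'
python3 - <<'E'
from h import *
o=st()
E
```

```text
clock: 8.15
eef_pos: [0.5444, -0.0082, 0.1844]
tool_rot: [0.222, 0.975, 0.001, -0.003]
ft_force: [-0.7, -0.5, -3.1]
grip_width: 0.0168
clock: 8.65
eef_pos: [0.5449, -0.0137, 0.1852]
tool_rot: [0.028, 1.0, 0.0, -0.002]
ft_force: [-0.6, -0.8, -2.7]
grip_width: 0.0164
8.65 tcp [ 0.5449 -0.0137  0.1852] yaw [176.8  -0.3 180. ] F [-0.6 -0.8 -2.7] w 0.0164
```

```bash
python3 -m jog '[[[0.003,0,-0.035,0,0,0,255],[0.003,0,-0.07,0,0,0,255],[0.003,0,-0.105,0,0,0,255],[0.003,0,-0.135,0,0,0,255],[0.003,0,-0.145,0,0,0,255],[0.003,0,-0.150,0,0,0,255],[0.003,0,-0.150,0,0,0,255]]]'
python3 -m jog '[[[0,0,-0.002,0,0,0,255],[0,0,-0.004,0,0,0,255],[0,0,-0.004,0,0,0,255],[0,0,-0.004,0,0,0,255]]]'
```

```text
clock: 9.23
eef_pos: [0.5487, -0.014, 0.0365]
tool_rot: [0.027, 1.0, 0.0, -0.001]
ft_force: [1.0, -0.1, -3.3]
grip_width: 0.0163
clock: 9.57
eef_pos: [0.5502, -0.014, 0.0346]
tool_rot: [0.027, 1.0, -0.0, 0.001]
ft_force: [-0.0, -0.1, -2.3]
grip_width: 0.0169
```

```bash
python3 -m jog '[[[0,0,-0.002,0,0,0,255],[0,0,-0.004,0,0,0,255],[0,0,-0.004,0,0,0,255],[0,0,-0.004,0,0,0,255]]]'
```

```text
clock: 9.9
eef_pos: [0.5502, -0.0141, 0.0317]
tool_rot: [0.027, 1.0, -0.0, 0.001]
ft_force: [-3.1, 0.6, 10.0]
grip_width: 0.0167
```

Contact. I'll release, rise and check.

```bash
python3 -m jog '[[[0,0,0,0,0,0,80],[0,0,0,0,0,0,80],[0,0,0.0,0,0,0,80],[0,0,0.03,0,0,0,80],[0,0,0.07,0,0,0,80],[0,0,0.11,0,0,0,80],[0,0,0.15,0,0,0,80],[0,0,0.19,0,0,0,80],[0,0,0.2,0,0,0,80],[0,0,0.2,0,0,0,80]]]'
python3 -m jog '[[[0,0.04,0.01,0,0,-7,80],[0,0.08,0.01,0,0,-14,80],[0,0.12,0.01,0,0,-21,80],[0,0.14,0.01,0,0,-28,80],[0,0.14,0.01,0,0,-35,80],[0,0.14,0.01,0,0,-42,80],[0,0.14,0.01,0,0,-49,80],[0,0.14,0.01,0,0,-56,80],[0,0.14,0.01,0,0,-63,80],[0,0.14,0.01,0,0,-70,80]]]'
python3 -m jog '[[[0,0.02,0,0,0,-7,80],[0,0.02,0,0,0,-14,80],[0,0.02,0,0,0,-17,80],[0,0.02,0,0,0,-17,80],[0,0.02,0,0,0,-17,80]]]'
python3 - <<'E'
from h import *
o=st()
w=bot.camera_model('wrist');a=bot.camera('wrist');cv2.imwrite('pics/w5.png',a);np.save('w5.npy',w,allow_pickle=True)
E
```

```text
clock: 10.73
eef_pos: [0.552, -0.014, 0.2339]
tool_rot: [0.027, 1.0, 0.0, 0.005]
ft_force: [0.4, -0.1, -0.7]
grip_width: 0.0585
clock: 11.57
eef_pos: [0.5484, 0.1259, 0.2368]
tool_rot: [0.597, 0.802, -0.002, -0.001]
ft_force: [0.0, 0.6, 0.1]
grip_width: 0.0587
clock: 11.98
eef_pos: [0.5486, 0.1459, 0.2374]
tool_rot: [0.706, 0.708, -0.001, -0.001]
ft_force: [0.7, -0.4, -0.8]
grip_width: 0.0583
11.98 tcp [0.5486 0.1459 0.2374] yaw [  90.1    0.  -179.8] F [ 0.7 -0.4 -0.8] w 0.0583
```

View pics/w5.png

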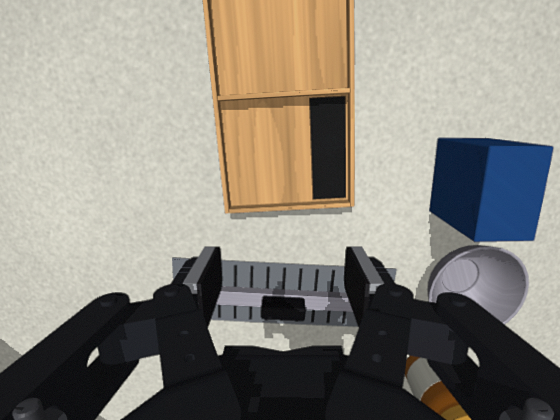

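The keeper lies along the mat at (285,305). The tray's front corners are at (228,212) and (354,206), and its divider runs (218,98)–(349,92).

Run:
```python
from h import *
w=np.load('w5.npy',allow_pickle=True).item()
Rm,t=fit([[-.075,-.165],[.075,-.165],[-.07,-.0375],[.07,-.0375]],p2w(w,[[228,212],[354,206],[218.5,98],[348.5,92]],.022))
k=p2w(w,[[263,300],[304,300]],.045);print('block',k)
for n,q in dict(long=(0,.0625),cross=(0,-.1)).items(): print(n,t+Rm@q)
for n,q in dict(sp1=(.035,.065),sp2=(-.035,.065),br1=(0,-.071),br2=(0,-.129)).items(): print(n,t+Rm@q)
```

```text
deg 3.45 org [0.5462 0.2735] res mm [[2.8, 1.5], [-1.3, 0.3], [0.6, 0.1], [-2.0, -1.9]]
block [[0.52462485 0.00441998 0.045     ]
 [0.57297934 0.00464703 0.045     ]]
long [0.54247441 0.33586185]
cross [0.55224474 0.17365584]
sp1 [0.57726078 0.3404617 ]
sp2 [0.50738742 0.33625295]
br1 [0.55050111 0.20260337]
br2 [0.55398837 0.1447083 ]
```

```bash
python3 -m jog '[[[0,-0.04,0,0,0,7,110],[0,-0.08,0,0,0,14,110],[0,-0.12,0,0,0,21,110],[0,-0.16,0,0,0,28,110],[0,-0.20,0,0,0,35,110],[0,-0.24,0,0,0,42,110],[0,-0.28,0,0,0,49,110],[0,-0.32,0,0,0,56,110],[0.01,-0.36,0,0,0,63,110],[0.02,-0.4,0,0,0,70,110]]]'
python3 -m jog '[[[0,-0.04,0,0,0,7,110],[0,-0.08,0,0,0,13.6,110],[0,-0.086,0,0,0,13.6,110],[0,-0.086,0,0,0,13.6,110],[0,-0.086,0,0,0,13.6,110]]]'
python3 - <<'E'
from h import *
o=st();print(np.round(o['joint_pos'],2))
w=bot.camera_model('wrist');a=bot.camera('wrist');cv2.imwrite('pics/w6.png',cv2.resize(a,(800,600),interpolation=cv2.INTER_CUBIC));np.save('w6.npy',w,allow_pickle=True)
E
```

```text
clock: 12.87
eef_pos: [0.5655, -0.2432, 0.2392]
tool_rot: [0.196, 0.981, 0.0, -0.0]
ft_force: [1.0, 0.3, 0.1]
grip_width: 0.0484
clock: 13.28
eef_pos: [0.5658, -0.3272, 0.2383]
tool_rot: [0.083, 0.997, 0.001, -0.001]
ft_force: [0.0, 1.7, 1.0]
grip_width: 0.0489
13.28 tcp [ 0.5658 -0.3272  0.2383] yaw [ 1.705e+02 -1.000e-01  1.799e+02] F [0.  1.7 1. ] w 0.0489
[-0.52  0.56  0.49  1.49  0.   -0.36]
```

View pics/w6.png

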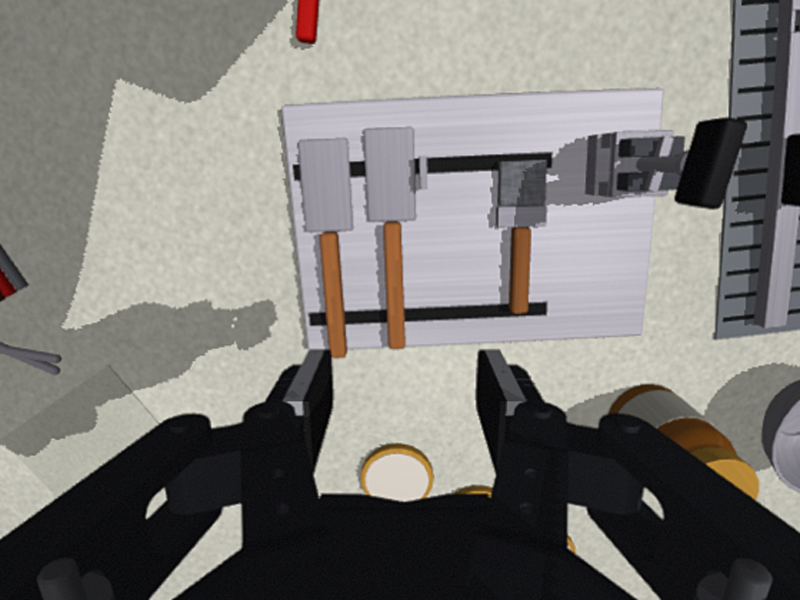

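Three utensils are visible: spatula S (tip 323,139 to end 338,356), spatula M (389,127 to 398,348) and the brush (523,160 to 519,312).

```bash
cat > ut.py <<'E'
from h import *
def ut(w,px,kind,s=1.,base=.012):
    # px: tip, handle end (pixels of top edges)
    L=dict(s=(.080,-.095,.005),b=(.060,-.060,.012))[kind]
    P=p2w(w,np.array(px)*s,[base+L[2],base+.014])[:,:2]
    d=P[0]-P[1];u=d/np.linalg.norm(d)
    o=P.mean(0)-u*(L[0]+L[1])/2
    print(kind,'heading',round(np.degrees(np.arctan2(u[1],u[0])),1),'len',round(np.linalg.norm(d),4),'origin',np.round(o,4)); return o,u
E
python3 - <<'E'
from ut import *
w=np.load('w6.npy',allow_pickle=True).item();s=.7
Rm,t=fit([[-.1,-.14],[-.1,.15],[.1,-.14],[.1,.15]],p2w(w,np.array([[283,105],[663,90],[303,349],[641,335]])*s,.012))
for px,k in (([[323,139],[338,356]],'s'),([[389,127],[398,348]],'s'),([[523,160],[519,312]],'b')):
    o,u=ut(w,px,k,s); print((o-t)@Rm)
E
```

```text
deg -7.17 org [ 0.5539 -0.2735] res mm [[2.2, 2.1], [0.9, -1.2], [-1.3, -1.5], [-1.8, 0.7]]
s heading 172.6 len 0.1724 origin [ 0.547  -0.3826]
[ 0.00678943 -0.10909817]
s heading 172.6 len 0.1736 origin [ 0.5475 -0.3322]
[ 0.00095645 -0.05900853]
b heading 172.6 len 0.1187 origin [ 0.5674 -0.2348]
[0.00860796 0.0401358 ]
```

```bash
python3 -m jog '[[[-0.002,-0.03,-0.03,0,0,2,130],[-0.003,-0.0575,-0.06,0,0,2,130],[-0.003,-0.0575,-0.1,0,0,2,130],[-0.003,-0.0575,-0.14,0,0,2,130],[-0.003,-0.0575,-0.17,0,0,2,130],[-0.003,-0.0575,-0.17,0,0,2,130],[-0.003,-0.0575,-0.17,0,0,2,130]]]'
python3 - <<'E'
from h import *
o=st();w=bot.camera_model('wrist');a=bot.camera('wrist');cv2.imwrite('pics/w7.png',a)
o=np.array([.547,-.3826]);u=np.array([-.9917,.1288])
print(w2p(w,np.c_[[o-u*x for x in (.095,.016,-.01)],[.026]*3]))
E
```

```text
clock: 13.92
eef_pos: [0.5625, -0.3818, 0.0679]
tool_rot: [0.063, 0.998, 0.001, -0.002]
ft_force: [0.6, 0.2, 1.2]
grip_width: 0.0418
13.92 tcp [ 0.5625 -0.3818  0.0679] yaw [172.8  -0.3 179.9] F [0.6 0.2 1.2] w 0.0418
[[277.89643633 346.26218489]
 [277.737376   236.17708503]
 [277.6907381  193.95026324]]
```

View pics/w7.png

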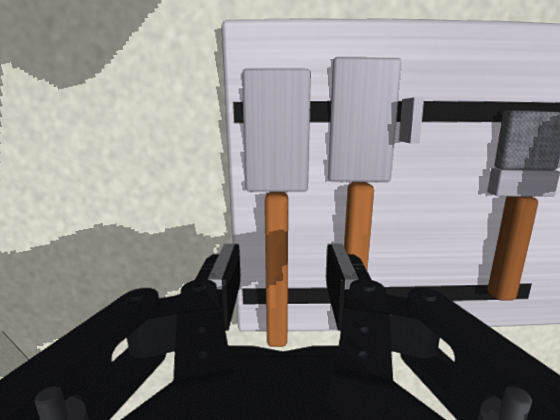

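The handle is at column 277, exactly where predicted. I'll shift −3 mm in y, descend and grip.

```bash
python3 -m jog '[[[0,-0.003,-0.02,0,0,0,130],[0,-0.003,-0.038,0,0,0,130],[0,-0.003,-0.044,0,0,0,130],[0,-0.003,-0.044,0,0,0,130]]]'
python3 -m jog '[[[0,0,-0.001,0,0,0,255],[0,0,-0.001,0,0,0,255],[0,0,-0.001,0,0,0,255],[0,0,-0.001,0,0,0,255],[0,0,-0.001,0,0,0,255],[0,0,0.01,0,0,0,255],[0,0,0.02,0,0,0,255],[0,0,0.02,0,0,0,255]]]'
```

```text
clock: 14.3
eef_pos: [0.564, -0.3873, 0.0266]
tool_rot: [0.064, 0.998, -0.0, 0.0]
ft_force: [0.9, 0.2, 0.6]
grip_width: 0.0418
clock: 14.97
eef_pos: [0.5648, -0.3888, 0.0486]
tool_rot: [0.064, 0.998, -0.001, 0.002]
ft_force: [1.6, -0.5, -0.9]
grip_width: 0.0119
```

```bash
python3 -m jog '[[[0,0,0.035,0,0,0,255],[0,0,0.07,0,0,0,255],[0,0,0.105,0,0,0,255],[0,0.02,0.14,0,0,0,255],[0,0.055,0.14,0,0,-5,255],[0,0.09,0.14,0,0,-10,255],[0,0.125,0.14,0,0,-15,255],[0,0.16,0.14,0,0,-20,255],[0,0.195,0.14,0,0,-25,255],[0,0.23,0.14,0,0,-30,255]]]'
python3 -m jog '[[[0,0.035,0,0,0,-5,255],[0,0.07,0,0,0,-10,255],[0,0.105,0,0,0,-15,255],[0,0.14,0,0,0,-20,255],[0,0.175,0,0,0,-25,255],[0,0.21,0,0,0,-30,255],[0,0.245,0,0,0,-35,255],[0.005,0.28,0,0,0,-40,255],[0.01,0.315,0,0,0,-45,255],[0.01,0.35,0,0,0,-49.6,255]]]'
python3 -m jog '[[[0,0.035,0,0,0,0,255],[0,0.07,0,0,0,0,255],[0,0.105,0,0,0,0,255],[0,0.137,0,0,0,0,255],[0,0.137,0,0,0,0,255],[0,0.137,0,0,0,0,255]]]'
python3 - <<'E'
from h import *
o=st();print(np.round(o['joint_pos'],2))
w=bot.camera_model('wrist');a=bot.camera('wrist');cv2.imwrite('pics/w8.png',a);np.save('w8.npy',w,allow_pickle=True)
E
```

```text
clock: 15.8
eef_pos: [0.563, -0.1562, 0.1856]
tool_rot: [0.323, 0.946, -0.0, 0.0]
ft_force: [1.1, 0.1, -0.3]
grip_width: 0.0117
clock: 16.63
eef_pos: [0.5739, 0.1941, 0.1857]
tool_rot: [0.69, 0.724, 0.001, 0.0]
ft_force: [0.3, -0.6, -0.7]
grip_width: 0.0119
clock: 17.13
eef_pos: [0.5727, 0.3313, 0.1847]
tool_rot: [0.687, 0.727, -0.0, 0.0]
ft_force: [-0.3, -0.3, -1.4]
grip_width: 0.0116
17.13 tcp [0.5727 0.3313 0.1847] yaw [  93.2    0.  -180. ] F [-0.3 -0.3 -1.4] w 0.0116
[ 0.52  0.59  0.4   1.38 -0.    2.04]
```

View pics/w8.png

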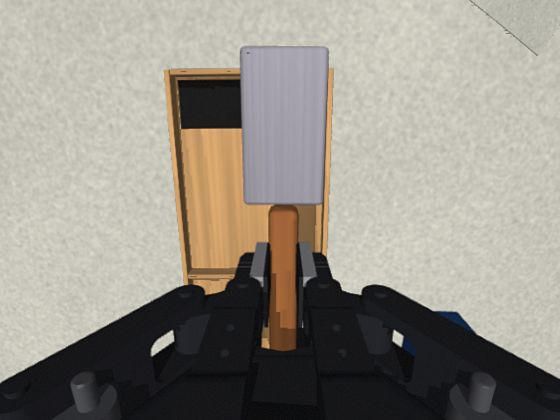

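The spatula is held straight, with its tip at (284,46) and blade junction at (284,204). The tray's far corners are at (165,70) and (333,69).

Run:
```python
from h import *
w=np.load('w8.npy',allow_pickle=True).item();w5=np.load('w5.npy',allow_pickle=True).item()
P=np.r_[p2w(w,[[165,70],[333,69],[188,275]],.022),p2w(w5,[[228,212],[354,206],[218.5,98],[348.5,92]],.022)]
Rm,t=fit([[-.075,.165],[.075,.165],[-.07,-.0375],[-.075,-.165],[.075,-.165],[-.07,-.0375],[.07,-.0375]],P)
tcp=np.array([.5727,.3313])
q=p2w(w,[[284,46],[284,204]],.1847-.016+.005)[:,:2];print('tip/junct',q,(q-tcp)@Rm)
for p in ((.035,.072),(-.035,.072)): print('sp origin',t+Rm@p)
for p in ((0,-.071),(0,-.129)): print('br',t+Rm@p)
```

```text
deg 3.44 org [0.5461 0.2734] res mm [[0.7, -0.6], [-0.9, -0.9], [-0.4, 1.3], [2.9, 1.6], [-1.2, 0.4], [0.7, 0.1], [-1.9, -1.8]]
tip/junct [[0.567141   0.42835481]
 [0.57116594 0.35861695]] [[0.000271   0.0972135 ]
 [0.00010678 0.02735978]]
sp origin [0.5767193  0.34738138]
sp origin [0.50684527 0.34318376]
br [0.55035742 0.20253991]
br [0.55383545 0.14464429]
```

```bash
python3 -m jog '[[[0.005,-0.001,-0.04,0,0,0.2,255],[0.005,-0.001,-0.08,0,0,0.2,255],[0.005,-0.001,-0.12,0,0,0.2,255],[0.005,-0.001,-0.145,0,0,0.2,255],[0.005,-0.001,-0.155,0,0,0.2,255],[0.005,-0.001,-0.158,0,0,0.2,255],[0.005,-0.001,-0.158,0,0,0.2,255]]]'
python3 -m jog '[[[0,0,-0.002,0,0,0,255],[0,0,-0.004,0,0,0,255],[0,0,-0.004,0,0,0,255]]]'
```

```text
clock: 17.77
eef_pos: [0.5789, 0.3274, 0.0277]
tool_rot: [0.688, 0.726, -0.0, 0.0]
ft_force: [0.7, 0.0, -0.2]
grip_width: 0.0117
clock: 18.02
eef_pos: [0.5796, 0.329, 0.0253]
tool_rot: [0.687, 0.727, 0.002, 0.001]
ft_force: [0.2, -0.2, -2.2]
grip_width: 0.0119
```

```bash
python3 -m jog '[[[0,0.001,-0.002,0,0,0,255],[0,0.001,-0.003,0,0,0,255],[0,0.001,-0.003,0,0,0,255],[0,0.001,-0.003,0,0,0,255]]]'
```

```text
clock: 18.35
eef_pos: [0.5787, 0.3299, 0.021]
tool_rot: [0.687, 0.727, 0.001, 0.0]
ft_force: [0.2, 0.0, 1.2]
grip_width: 0.0114
```

```bash
python3 -m jog '[[[0,0,-0.001,0,0,0,255],[0,0,-0.001,0,0,0,165],[0,0,-0.001,0,0,0,165],[0,0,-0.001,0,0,0,165],[0,0,0.03,0,0,0,165],[0,0,0.07,0,0,0,165],[0,0,0.11,0,0,0,165],[0,0,0.15,0,0,0,165],[0,0,0.18,0,0,0,165],[0,0,0.18,0,0,0,165]]]'
python3 - <<'E'
from h import *
o=st();w=bot.camera_model('wrist');a=bot.camera('wrist');cv2.imwrite('pics/w9.png',a);np.save('w9.npy',w,allow_pickle=True)
E
```

```text
clock: 19.18
eef_pos: [0.5816, 0.3312, 0.2093]
tool_rot: [0.687, 0.727, 0.007, 0.002]
ft_force: [0.8, 0.4, 1.2]
grip_width: 0.0304
19.18 tcp [0.5816 0.3312 0.2093] yaw [ 93.2  -0.4 179.3] F [0.8 0.4 1.2] w 0.0304
```

View pics/w9.png

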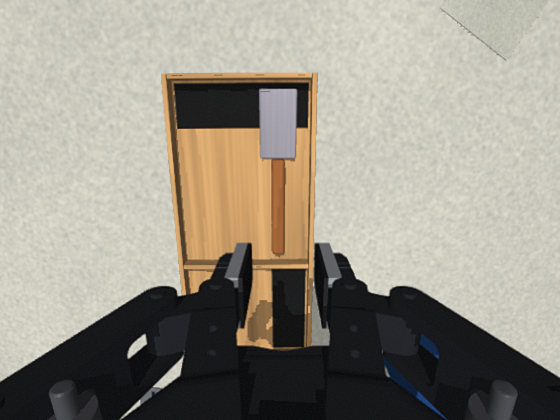

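Spatula S lies properly, blade on the pad. Back to the rack. I'll locate the remaining handles by colour segmentation, because one may have been knocked.

```bash
cat > det.py <<'E'
from h import *
def det(w,im,z=.026,box=(.45,.75,-.45,-.1),show=True):
    hsv=cv2.cvtColor(cv2.GaussianBlur(im,(3,3),0),cv2.COLOR_BGR2HSV)
    m=cv2.inRange(hsv,(6,120,50),(16,255,255))
    n,lab,stt,_=cv2.connectedComponentsWithStats(m)
    out=[]
    for i in range(1,n):
        if stt[i,4]<150: continue
        v,u=np.where(lab==i); P=p2w(w,np.c_[u,v],z)[:,:2]; c=P.mean(0)
        if not(box[0]<c[0]<box[1] and box[2]<c[1]<box[3]): continue
        (cx,cy),(a,b),ang=cv2.minAreaRect((P*1000).astype(np.float32))
        bp=cv2.boxPoints(((cx,cy),(a,b),ang)); e=[bp[1]-bp[0],bp[2]-bp[1]]; e=max(e,key=np.linalg.norm)
        if e[0]>0: e=-e
        print('handle c',round(cx/1e3,4),round(cy/1e3,4),'size',round(max(a,b)),round(min(a,b)),'heading',round(np.degrees(np.arctan2(e[1],e[0])),1)); out.append((cx,cy))
    return out
E
python3 -m jog '[[[0,-0.035,0.015,0,0,5,165],[0,-0.07,0.03,0,0,10,165],[0,-0.105,0.03,0,0,15,165],[0,-0.14,0.03,0,0,20,165],[0,-0.175,0.03,0,0,25,165],[0,-0.21,0.03,0,0,30,165],[0,-0.245,0.03,0,0,35,130],[0,-0.28,0.03,0,0,40,130],[0,-0.315,0.03,0,0,45,130],[0,-0.35,0.03,0,0,50,130]]]'
python3 -m jog '[[[0,-0.035,0,0,0,5,130],[0,-0.07,0,0,0,10,130],[0,-0.105,0,0,0,15,130],[0,-0.14,0,0,0,20,130],[0,-0.175,0,0,0,25,130],[0,-0.21,0,0,0,29.4,130],[-0.005,-0.245,0,0,0,29.4,130],[-0.01,-0.28,0,0,0,29.4,130],[-0.013,-0.307,0,0,0,29.4,130],[-0.013,-0.307,0,0,0,29.4,130]]]'
python3 - <<'E'
from det import *
w6=np.load('w6.npy',allow_pickle=True).item();print('w6');det(w6,cv2.resize(cv2.imread('pics/w6.png'),(560,420),interpolation=cv2.INTER_AREA))
o=st();w=bot.camera_model('wrist');a=bot.camera('wrist');cv2.imwrite('pics/w10.png',a);np.save('w10.npy',w,allow_pickle=True)
det(w,a)
E
```

```text
clock: 20.07
eef_pos: [0.5771, -0.0223, 0.2284]
tool_rot: [0.313, 0.95, -0.0, -0.002]
ft_force: [0.5, 0.8, -0.4]
grip_width: 0.042
clock: 20.9
eef_pos: [0.563, -0.333, 0.2274]
tool_rot: [0.068, 0.998, -0.0, -0.002]
ft_force: [-1.3, -0.2, -0.7]
grip_width: 0.0422
w6
handle c 0.5894 -0.3382 size 102 15 heading 171.0
handle c 0.5925 -0.239 size 70 14 heading 173.5
handle c 0.5889 -0.3878 size 103 16 heading 171.7
handle c 0.7182 -0.1504 size 49 14 heading 108.9
20.9 tcp [ 0.563  -0.333   0.2274] yaw [ 172.2   -0.2 -180. ] F [-1.3 -0.2 -0.7] w 0.0422
handle c 0.5889 -0.3384 size 102 14 heading 171.9
handle c 0.5926 -0.2392 size 68 15 heading 173.5
handle c 0.7154 -0.1458 size 41 12 heading 103.4
```

Both remaining utensils are unmoved. I'll take spatula M.

```bash
python3 -m jog '[[[0,-0.002,-0.04,0,0,0,130],[0,-0.002,-0.08,0,0,0,130],[0,-0.002,-0.12,0,0,0,130],[0,-0.002,-0.16,0,0,0,130],[0,-0.002,-0.19,0,0,0,130],[0,-0.002,-0.197,0,0,0,130],[0,-0.002,-0.2,0,0,0,130],[0,-0.002,-0.2,0,0,0,130]]]'
```

```text
clock: 21.62
eef_pos: [0.5656, -0.3289, 0.0304]
tool_rot: [0.064, 0.998, 0.0, -0.0]
ft_force: [-0.2, -0.5, 0.9]
grip_width: 0.0419
```

```bash
python3 -m jog '[[[-0.002,-0.006,0,0,0,0,130],[-0.002,-0.006,-0.004,0,0,0,130],[-0.002,-0.006,-0.004,0,0,0,130]]]'
python3 -m jog '[[[0,0,0,0,0,0,255],[0,0,0,0,0,0,255],[0,0,0,0,0,0,255],[0,0,0,0,0,0,255],[0,0,0,0,0,0,255]]]'
```

```text
clock: 21.87
eef_pos: [0.5644, -0.3368, 0.0282]
tool_rot: [0.065, 0.998, -0.001, 0.002]
ft_force: [0.5, -0.4, 0.5]
grip_width: 0.0417
clock: 22.28
eef_pos: [0.5638, -0.336, 0.0274]
tool_rot: [0.064, 0.998, -0.0, 0.001]
ft_force: [-1.2, -1.0, 6.4]
grip_width: 0.0118
```

```bash
python3 -m jog '[[[0,0,0.035,0,0,0,255],[0,0,0.07,0,0,0,255],[0,0,0.105,0,0,0,255],[0,0,0.14,0,0,0,255],[0,0,0.16,0,0,0,255],[0,0,0.16,0,0,0,255]]]'
python3 - <<'E'
from h import *
o=st()
E
```

```text
clock: 22.78
eef_pos: [0.566, -0.3371, 0.1927]
tool_rot: [0.064, 0.998, -0.002, 0.005]
ft_force: [-0.4, -1.0, -0.1]
grip_width: 0.0118
22.78 tcp [ 0.566  -0.3371  0.1927] yaw [ 172.6    0.6 -179.8] F [-0.4 -1.  -0.1] w 0.0118
```

```bash
python3 -m jog '[[[0,0.035,0,0,0,-5,255],[0,0.07,0,0,0,-10,255],[0,0.105,0,0,0,-15,255],[0,0.14,0,0,0,-20,255],[0,0.175,0,0,0,-25,255],[0,0.21,0,0,0,-30,255],[0,0.245,0,0,0,-35,255],[0,0.28,0,0,0,-40,255],[-0.005,0.315,0,0,0,-45,255],[-0.01,0.35,0,0,0,-50,255]]]'
python3 -m jog '[[[-0.005,0.035,0,0,0,-5,255],[-0.01,0.07,0,0,0,-10,255],[-0.015,0.105,0,0,0,-15,255],[-0.02,0.14,0,0,0,-20,255],[-0.025,0.175,0,0,0,-25,255],[-0.03,0.21,0,0,0,-29.2,255],[-0.038,0.245,0,0,0,-29.2,255],[-0.046,0.28,0,0,0,-29.2,255],[-0.046,0.313,0,0,0,-29.2,255],[-0.046,0.313,0,0,0,-29.2,255]]]'
python3 -m jog '[[[0,0,0,0,0,0,255],[0,0,0,0,0,0,255]]]'
python3 - <<'E'
from h import *
o=st();w=bot.camera_model('wrist');a=bot.camera('wrist');cv2.imwrite('pics/w11.png',a)
t=np.array([.5461,.2734]);c,s=np.cos(.06),np.sin(.06)
tcp=o['eef_pos'];u=np.array([-s,c,0]);y=np.array([c,s,0])
b=np.array([tcp[0],tcp[1],tcp[2]-.0154+.005])
q=[b+u*.0965+y*k for k in (-.019,.019)];print('expected tip corners',w2p(w,q).round(1))
g=a[20:120,200:370].astype(int);mk=(g.max(2)-g.min(2)<35)&(g.mean(2)>110)&(g[:,:,0]>g[:,:,2])
v,uu=np.where(mk);print(v.min()+20,uu.min()+200,uu.max()+200)
E
```

```text
clock: 23.62
eef_pos: [0.5523, 0.0161, 0.1848]
tool_rot: [0.482, 0.876, -0.001, -0.001]
ft_force: [0.8, -0.5, -0.8]
grip_width: 0.0118
clock: 24.45
eef_pos: [0.5057, 0.3332, 0.1844]
tool_rot: [0.683, 0.73, 0.0, -0.001]
ft_force: [0.2, 0.1, -0.5]
grip_width: 0.012
clock: 24.62
eef_pos: [0.5066, 0.3268, 0.1848]
tool_rot: [0.686, 0.728, -0.001, -0.0]
ft_force: [0.3, -0.2, -0.9]
grip_width: 0.0115
24.62 tcp [0.5066 0.3268 0.1848] yaw [ 9.340e+01  1.000e-01 -1.799e+02] F [ 0.3 -0.2 -0.9] w 0.0115
expected tip corners [[239.5  47.6]
 [329.1  47.7]]
51 240 369
```

```bash
python3 -m jog '[[[0.001,0,-0.04,0,0,0,255],[0.001,0,-0.08,0,0,0,255],[0.001,0,-0.12,0,0,0,255],[0.001,0,-0.145,0,0,0,255],[0.001,0,-0.155,0,0,0,255],[0.001,0,-0.16,0,0,0,255],[0.001,0,-0.163,0,0,0,255],[0.001,0,-0.163,0,0,0,255],[0.001,0,-0.163,0,0,0,255]]]'
```

```text
clock: 25.42
eef_pos: [0.5099, 0.328, 0.0254]
tool_rot: [0.686, 0.728, 0.002, 0.0]
ft_force: [0.8, 0.4, 0.1]
grip_width: 0.0116
```

```bash
python3 -m jog '[[[-0.001,0,-0.002,0,0,0,255],[-0.002,0,-0.003,0,0,0,255],[-0.002,0,-0.004,0,0,0,255],[-0.002,0,-0.004,0,0,0,255]]]'
```

```text
clock: 25.75
eef_pos: [0.507, 0.3279, 0.0214]
tool_rot: [0.686, 0.728, 0.001, 0.0]
ft_force: [-1.1, -1.9, 7.2]
grip_width: 0.0118
```

```bash
python3 -m jog '[[[0,0,0,0,0,0,165],[0,0,0,0,0,0,165],[0,0,0,0,0,0,165],[0,0,0.03,0,0,0,165],[0,0,0.07,0,0,0,165],[0,0,0.11,0,0,0,165],[0,0,0.15,0,0,0,165],[0,0,0.19,0,0,0,165],[0,0,0.21,0,0,0,165],[0,0,0.21,0,0,0,165]]]'
python3 - <<'E'
from h import *
o=st();w=bot.camera_model('wrist');a=bot.camera('wrist');b=bot.camera('scene')
cv2.imwrite('pics/w12.png',np.hstack([cv2.resize(a,(400,300)),cv2.resize(b[200:335,160:340],(400,300),interpolation=cv2.INTER_CUBIC)]))
E
```

```text
clock: 26.58
eef_pos: [0.5089, 0.3291, 0.2362]
tool_rot: [0.686, 0.728, 0.006, 0.001]
ft_force: [0.5, 0.5, 0.4]
grip_width: 0.0304
26.58 tcp [0.5089 0.3291 0.2362] yaw [ 93.4  -0.3 179.4] F [0.5 0.5 0.4] w 0.0304
```

View pics/w12.png

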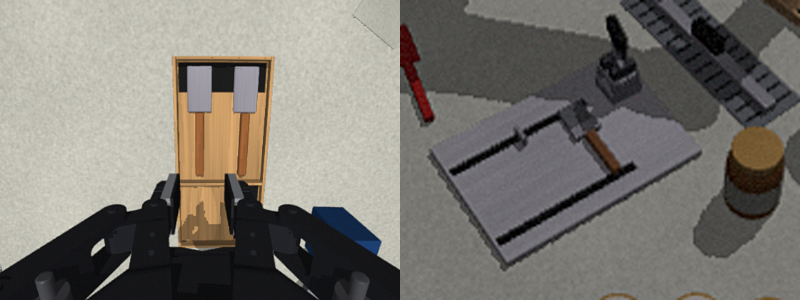

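Both spatulas lie right, and only the brush is left on the rack. I'll go to it with yaw −7°.

```bash
python3 -m jog '[[[0,-0.035,0,0,0,-6,165],[0.01,-0.07,0,0,0,-12,165],[0.02,-0.105,0,0,0,-18,165],[0.03,-0.14,0,0,0,-24,165],[0.04,-0.175,0,0,0,-30,165],[0.05,-0.21,0,0,0,-36,165],[0.06,-0.245,0,0,0,-42,130],[0.069,-0.28,0,0,0,-48,130],[0.069,-0.315,0,0,0,-54,130],[0.069,-0.35,0,0,0,-60,130]]]'
python3 -m jog '[[[0,-0.035,0,0,0,-6,130],[0,-0.07,0,0,0,-12,130],[0,-0.105,0,0,0,-18,130],[0,-0.14,0,0,0,-24,130],[0,-0.175,0,0,0,-30,130],[0,-0.21,0,0,0,-36,130],[0,-0.215,0,0,0,-40.2,130],[0,-0.215,0,0,0,-40.2,130],[0,-0.215,0,0,0,-40.2,130],[0,-0.215,0,0,0,-40.2,130]]]'
python3 - <<'E'
from det import *
o=st();print(o['joint_pos'].round(2));w=bot.camera_model('wrist');a=bot.camera('wrist');cv2.imwrite('pics/w13.png',a);np.save('w13.npy',w,allow_pickle=True)
det(w,a)
E
```

```text
clock: 27.52
eef_pos: [0.5741, -0.0244, 0.2262]
tool_rot: [0.959, 0.285, -0.002, -0.001]
ft_force: [1.0, 0.0, -0.2]
grip_width: 0.0419
clock: 28.35
eef_pos: [0.5747, -0.2364, 0.2277]
tool_rot: [0.998, -0.058, -0.001, -0.001]
ft_force: [-1.2, 0.1, 0.2]
grip_width: 0.042
28.35 tcp [ 0.5747 -0.2364  0.2277] yaw [  -6.6    0.2 -179.9] F [-1.2  0.1  0.2] w 0.042
[-0.39  0.5   0.35  1.43  0.    2.87]
handle c 0.7464 -0.1163 size 80 29 heading 95.7
handle c 0.5939 -0.2384 size 68 12 heading 173.1
```

```bash
python3 -m jog '[[[0.001,0,-0.04,0,0,0,130],[0.001,0,-0.08,0,0,0,130],[0.001,0,-0.12,0,0,0,130],[0.001,0,-0.16,0,0,0,130],[0.001,0,-0.19,0,0,0,130],[0.001,0,-0.197,0,0,0,130],[0.001,0,-0.2,0,0,0,130],[0.001,0,-0.2,0,0,0,130]]]'
```

```text
clock: 29.07
eef_pos: [0.577, -0.2369, 0.03]
tool_rot: [0.998, -0.058, 0.0, 0.0]
ft_force: [0.6, -0.0, 0.4]
grip_width: 0.0416
```

```bash
python3 -m jog '[[[0,0,-0.003,0,0,0,130],[0,0,-0.003,0,0,0,130],[0,0,-0.003,0,0,0,255],[0,0,-0.003,0,0,0,255],[0,0,-0.003,0,0,0,255],[0,0,-0.003,0,0,0,255],[0,0,-0.003,0,0,0,255]]]'
python3 -m jog '[[[0,0,0.03,0,0,0,255],[0,0,0.07,0,0,0,255],[0,0,0.105,0,0,0,255],[0,0,0.14,0,0,0,255],[0,0,0.16,0,0,0,255],[0,0,0.16,0,0,0,255]]]'
```

```text
clock: 29.65
eef_pos: [0.5773, -0.2381, 0.028]
tool_rot: [0.998, -0.059, 0.001, 0.0]
ft_force: [-0.4, 0.8, 6.1]
grip_width: 0.0116
clock: 30.15
eef_pos: [0.5792, -0.239, 0.193]
tool_rot: [0.998, -0.059, 0.005, 0.002]
ft_force: [0.3, -0.0, 0.3]
grip_width: 0.0121
```

```bash
python3 -m jog '[[[0,0.02,0,0,0,7,255],[0,0.04,0,0,0,14,255],[0,0.06,0,0,0,21,255],[0,0.08,0,0,0,28,255],[0,0.1,0,0,0,35,255],[0,0.12,0,0,0,42,255],[0,0.14,0,0,0,49,255],[0,0.16,0,0,0,56,255],[0,0.18,0,0,0,63,255],[0,0.2,0,0,0,70,255]]]'
python3 -m jog '[[[0,0.02,0,0,0,7,255],[0,0.04,0,0,0,14,255],[0,0.06,0,0,0,21,255],[-0.005,0.08,0,0,0,28,255],[-0.01,0.1,0,0,0,35,255],[-0.015,0.12,0,0,0,42,255],[-0.02,0.14,0,0,0,49,255],[-0.025,0.16,0,0,0,56,255],[-0.031,0.18,0,0,0,63,255],[-0.031,0.2,0,0,0,70,255]]]'
python3 -m jog '[[[0,0.01,0,0,0,7,255],[0,0.011,0,0,0,14,255],[0,0.011,0,0,0,21,255],[0,0.011,0,0,0,28,255],[0,0.011,0,0,0,35,255],[0,0.011,0,0,0,42,255],[0,0.011,0,0,0,49,255],[0,0.011,0,0,0,50.5,255],[0,0.011,0,0,0,50.5,255],[0,0.011,0,0,0,50.5,255]]]'
python3 - <<'E'
from h import *
o=st();w=bot.camera_model('wrist');a=bot.camera('wrist');b=bot.camera('scene')
cv2.imwrite('pics/w14.png',np.hstack([cv2.resize(a,(400,300)),cv2.resize(b[100:280,240:480],(400,300),interpolation=cv2.INTER_CUBIC)]))
E
```

```text
clock: 30.98
eef_pos: [0.5755, -0.0367, 0.1851]
tool_rot: [0.85, 0.527, -0.001, -0.001]
ft_force: [-1.0, -0.2, -0.9]
grip_width: 0.0112
clock: 31.82
eef_pos: [0.5436, 0.1629, 0.1852]
tool_rot: [0.394, 0.919, -0.001, -0.001]
ft_force: [0.5, -0.4, -0.8]
grip_width: 0.0119
clock: 32.65
eef_pos: [0.5448, 0.1731, 0.1854]
tool_rot: [-0.032, 0.999, -0.0, -0.001]
ft_force: [-0.4, 0.2, 0.1]
grip_width: 0.0113
32.65 tcp [0.5448 0.1731 0.1854] yaw [-1.763e+02 -1.000e-01 -1.800e+02] F [-0.4  0.2  0.1] w 0.0113
```

View pics/w14.png

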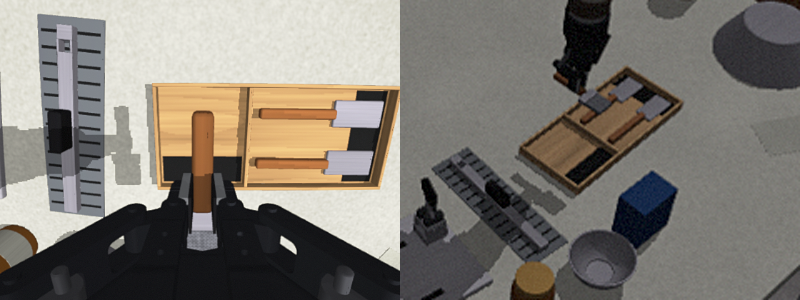

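The brush is held straight with its head towards +x, over the cross compartment. I'll lower it.

```bash
python3 -m jog '[[[0.001,0,-0.04,0,0,0,255],[0.001,0,-0.08,0,0,0,255],[0.001,0,-0.12,0,0,0,255],[0.001,0,-0.145,0,0,0,255],[0.001,0,-0.155,0,0,0,255],[0.001,0,-0.16,0,0,0,255],[0.001,0,-0.16,0,0,0,255],[0.001,0,-0.16,0,0,0,255]]]'
```

```text
clock: 33.42
eef_pos: [0.5478, 0.1738, 0.028]
tool_rot: [-0.032, 0.999, 0.0, 0.002]
ft_force: [-0.3, -0.0, -0.2]
grip_width: 0.0118
```

```bash
python3 -m jog '[[[0,0,-0.002,0,0,0,255],[0,0,-0.004,0,0,0,255],[0,0,-0.005,0,0,0,255],[0,0,-0.005,0,0,0,255]]]'
```

```text
clock: 33.75
eef_pos: [0.5469, 0.1735, 0.0221]
tool_rot: [-0.032, 0.999, 0.0, 0.001]
ft_force: [-0.6, 0.2, 0.4]
grip_width: 0.0118
```

```bash
python3 -m jog '[[[0,0,-0.001,0,0,0,255],[0,0,-0.001,0,0,0,165],[0,0,-0.001,0,0,0,165],[0,0,-0.001,0,0,0,165],[0,0,0.03,0,0,0,165],[0,0,0.07,0,0,0,165],[0,0,0.11,0,0,0,165],[0,0,0.15,0,0,0,165],[0,0,0.18,0,0,0,165],[0,0,0.18,0,0,0,165]]]'
python3 -m jog '[[[0,-0.035,0,0,0,-5,80],[0,-0.07,0,0,0,-10,80],[0,-0.105,0,0,0,-15,80],[0,-0.14,0,0,0,-20,80],[0,-0.175,0,0,0,-22.7,80],[0,-0.21,0,0,0,-22.7,80],[0,-0.245,0,0,0,-22.7,80],[-0.01,-0.28,0,0,0,-22.7,80],[-0.02,-0.315,0,0,0,-22.7,80],[-0.022,-0.328,0,0,0,-22.7,80]]]'
python3 -m jog '[[[0,0,0,0,0,0,80],[0,0,-0.03,0,0,0,80],[0,0,-0.03,0,0,0,80],[0,0,-0.03,0,0,0,80]]]'
python3 - <<'E'
from h import *
o=st();w=bot.camera_model('wrist');a=bot.camera('wrist');b=bot.camera('scene')
np.save('w15.npy',w,allow_pickle=True);cv2.imwrite('pics/w15f.png',a)
cv2.imwrite('pics/w15.png',np.hstack([cv2.resize(a,(400,300)),cv2.resize(b[100:280,240:480],(400,300),interpolation=cv2.INTER_CUBIC)]))
print(w2p(w,[[.5245,-.1555,.138]])/1.4)
E
```

```text
clock: 34.58
eef_pos: [0.5502, 0.1746, 0.2093]
tool_rot: [-0.032, 0.999, 0.002, 0.007]
ft_force: [0.5, -0.7, 0.7]
grip_width: 0.0299
clock: 35.42
eef_pos: [0.5226, -0.1586, 0.2008]
tool_rot: [0.167, 0.986, -0.001, -0.001]
ft_force: [-1.3, 0.1, 0.5]
grip_width: 0.0585
clock: 35.75
eef_pos: [0.523, -0.1531, 0.1697]
tool_rot: [0.164, 0.986, 0.001, -0.002]
ft_force: [0.2, -0.2, 0.6]
grip_width: 0.0588
35.75 tcp [ 0.523  -0.1531  0.1697] yaw [161.1  -0.3 180. ] F [ 0.2 -0.2  0.6] w 0.0588
[[199.77575305 175.15560113]]
```

View pics/w15.png

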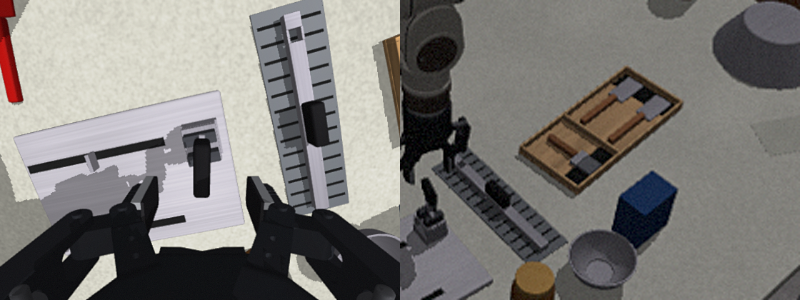

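All three utensils are in place, and the knob is at (202,167) between the jaws. I'll descend, grip and lift slightly.

```bash
python3 -m jog '[[[0.001,-0.002,-0.03,0,0,0,80],[0.001,-0.002,-0.054,0,0,0,80],[0.001,-0.002,-0.054,0,0,0,80],[0.001,-0.002,-0.054,0,0,0,255],[0.001,-0.002,-0.054,0,0,0,255],[0.001,-0.002,-0.054,0,0,0,255],[0.001,-0.002,-0.054,0,0,0,255],[0.001,-0.002,-0.054,0,0,0,255]]]'
python3 -m jog '[[[0,0,0.003,0,0,0,255],[0,0,0.006,0,0,0,255],[0,0,0.006,0,0,0,255],[0,0,0.006,0,0,0,255]]]'
```

```text
clock: 36.52
eef_pos: [0.5274, -0.1557, 0.1197]
tool_rot: [0.164, 0.986, 0.001, 0.003]
ft_force: [1.9, 4.4, 6.0]
grip_width: 0.0129
clock: 36.85
eef_pos: [0.527, -0.1556, 0.1218]
tool_rot: [0.164, 0.986, 0.001, 0.001]
ft_force: [9.1, 3.2, -15.1]
grip_width: 0.0127
```

```bash
python3 -m jog '[[[-0.001,0,0.001,0,0,-7,255],[-0.001,0,0.001,0,0,-14,255],[-0.001,0,0.001,0,0,-21,255],[-0.001,0,0.001,0,0,-28,255],[-0.001,0,0.001,0,0,-35,255],[-0.001,0,0.001,0,0,-42,255],[-0.001,0,0.001,0,0,-49,255],[-0.001,0,0.001,0,0,-56,255],[-0.001,0,0.001,0,0,-63,255],[-0.001,0,0.001,0,0,-70,255]]]'
python3 -m jog '[[[0,0,0,0,0,-6,255],[0,0,0,0,0,-8,255],[0,0,0,0,0,-8,255],[0,0,0,0,0,-8,255]]]'
python3 - <<'E'
from h import *
o=st();print(o['ft_torque'])
E
```

```text
clock: 37.68
eef_pos: [0.5232, -0.158, 0.1217]
tool_rot: [0.703, 0.711, -0.002, -0.001]
ft_force: [2.5, -4.3, -15.3]
grip_width: 0.0131
clock: 38.02
eef_pos: [0.5226, -0.1579, 0.1218]
tool_rot: [0.749, 0.663, -0.003, -0.001]
ft_force: [1.2, -5.3, -16.7]
grip_width: 0.0125
38.02 tcp [ 0.5226 -0.1579  0.1218] yaw [  83.     0.2 -179.7] F [  1.2  -5.3 -16.7] w 0.0125
[-1.16555592 -0.45707983  0.15532568]
```

```bash
python3 -m jog '[[[0,0,-0.008,0,0,0,255],[0,0,-0.016,0,0,0,255],[0,0,-0.02,0,0,0,255],[0,0,-0.02,0,0,0,255],[0,0,-0.02,0,0,0,255]]]'
python3 - <<'E'
from h import *
o=st()
E
```

```text
clock: 38.43
eef_pos: [0.5228, -0.1579, 0.1039]
tool_rot: [0.749, 0.663, -0.002, 0.0]
ft_force: [-2.0, -4.7, -5.4]
grip_width: 0.0132
38.43 tcp [ 0.5228 -0.1579  0.1039] yaw [  83.     0.2 -179.9] F [-2.  -4.7 -5.4] w 0.0132
```

```bash
python3 -m jog '[[[0,0,0,0,0,0,60],[0,0,0,0,0,0,60],[0,0,0,0,0,0,60],[0,0,0.04,0,0,0,60],[0,0,0.08,0,0,0,60],[0,0.04,0.12,0,0,0,60],[0,0.08,0.14,0,0,0,60],[0,0.12,0.14,0,0,0,60],[0,0.14,0.14,0,0,0,60],[0,0.14,0.14,0,0,0,60]]]'
python3 - <<'E'
from h import *
o=st();w=bot.camera_model('wrist');a=bot.camera('wrist');b=bot.camera('scene');c=bot.camera('side')
f=lambda i:cv2.resize(i,(400,300),interpolation=cv2.INTER_CUBIC)
cv2.imwrite('pics/w16.png',np.vstack([np.hstack([f(b[100:340,160:480]),f(c[150:315,220:440])]),np.hstack([f(a),f(c[190:280,250:370])])]))
E
```

```text
clock: 39.27
eef_pos: [0.5253, -0.0108, 0.2469]
tool_rot: [0.746, 0.666, 0.003, 0.0]
ft_force: [0.3, -0.9, 0.0]
grip_width: 0.0652
39.27 tcp [ 0.5253 -0.0108  0.2469] yaw [ 83.4  -0.2 179.7] F [ 0.3 -0.9  0. ] w 0.0652
```

View pics/w16.png

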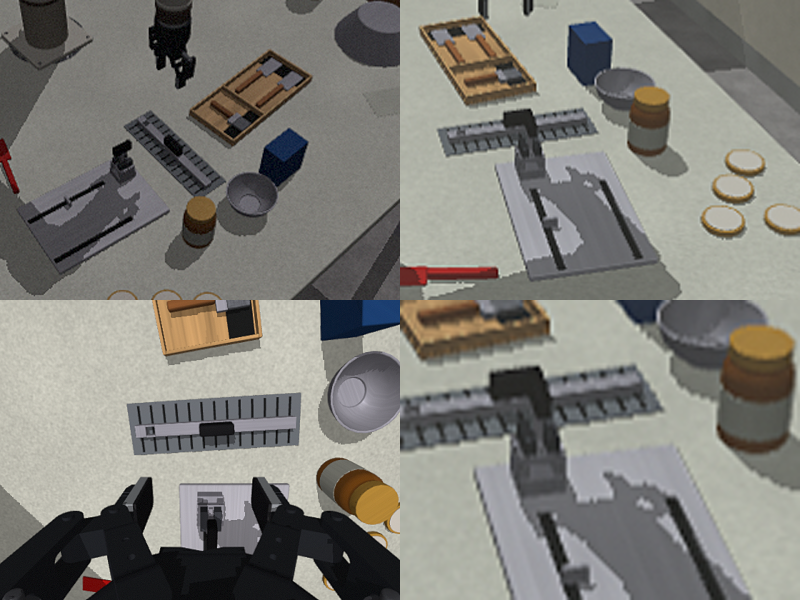

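Run:
```python
from h import *
m=bot.camera_model('scene');now=bot.camera('scene');old=cv2.imread('pics/scene0.png')
p=w2p(m,[[.5235,-.1545,.109]])[0];print('home',p,'open',w2p(m,[[.5235,-.1545,.125]])[0])
r=(slice(int(p[1])-25,int(p[1])+25),slice(int(p[0])-25,int(p[0])+25))
g=[cv2.cvtColor(x,cv2.COLOR_BGR2GRAY)[r] for x in (old,now)]
t=g[0][13:31,15:35]
R_=cv2.matchTemplate(g[1],t,cv2.TM_CCOEFF_NORMED);print('peak',cv2.minMaxLoc(R_)[1::2],'expect (15,13)')
for x in g:
    v,u=np.where((x<40));print(v.min(),np.median(v),np.median(u),len(v))
f=lambda i:cv2.resize(i[r],(400,400),interpolation=cv2.INTER_CUBIC)
cv2.imwrite('pics/k.png',np.hstack([f(old),f(now)]))
```

```text
home [257.16053378 218.95301622] open [257.03960726 215.3654617 ]
peak (0.9960516691207886, (15, 13)) expect (15,13)
0 32.0 27.0 371
0 29.0 28.0 399
```

The knob matches its starting look with correlation 0.996 and no shift, where an open plunger would stand about 3.6 px higher. It is home, so I'm handing in.

```bash
python3 -c "
from workcell import bot
print(bot.job_done(), bot.get_obs()['clock'])"
```

```text
the job is handed in; nothing more can be done
the job is handed in; nothing more can be done
```

The job is done and handed in, at about 39 s on the robot's clock.

- **Order of work:** I pulled the plunger up and twisted it open. Then I drew the keeper bar out and laid it lengthways on the mat. The utensils went into the tray next, and last I twisted the plunger back so it dropped home.
- **Utensils:** Three were there, two spatulas and one brush. Both spatulas lie in the long compartment with their blades on the pad. The brush lies lengthways in the middle of the cross compartment with its bristles on the pad.
- **Last checks:** The final pictures show the keeper along the mat and the utensils in place. The bowl, jar, tea box and red look-alikes appear where they were. By picture comparison the knob is back in its starting position (correlation 0.996, no shift).
- **Left unchecked:** The last knob close-up would not open because I had used all 16 picture views, so that check rests on the comparison alone. No check failed or disagreed, and I saw no knocked utensil or slipping grip.

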